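# Set up the brass plate in the cam vise under the lamp

### The job

Set up the brass plate in the blue vise so its top edge can be deburred: lift it out of the wooden rack and stand it on end between the open jaws, down on the vise bed, along the jaws and at about their middle, lowered in and not dropped. Clamp it by pulling the red-handled cam lever all the way round until it stops, and swing the lamp in so that its head is right over the plate. Leave the other plates and the things on the bench as they are.

Things in the scene. Friction and masses are not known exactly. Their poses are not given: they have to be found in the camera images.
- brass_plate: Brass-coloured flat plate, 60 wide x 12 thick x 90 mm tall, about 0.5 kg, with four small dark holes at its corners, standing on end in one of the three slots of a light wooden rack. Origin: centre of its lower end. x along its 60 mm width, y through its 12 mm thickness, z up. It is the same either way round.
- plate_center (a point): Middle of the brass plate, 45 mm above its lower end.
- steel_plate: Dark steel plate of the same size and axes (60 x 12 x 90 mm), standing in another slot of the rack. To be left alone.
- alu_plate: White-coated plate of the same size and axes, standing in another slot of the rack. To be left alone.
- rack: Light wooden block 94 x 180 x 30 mm, fixed, with three slots 20 mm deep (63 x 15 mm) at y = -55, 0 and 55 mm, each running along its x axis. Slot floors lie 10 mm and the top 30 mm above the bench. Which plate is in which slot varies. Origin: centre of its underside.
- vise: Low blue drill-press vise, fixed. Origin on the bench below the slot's middle; x along the slot, y across the jaws, z up. Open slot: 18 mm wide (y -9 to 9), 100 mm long, open-ended; floor (vise bed) 30 mm, jaw tops 68 mm above the bench, so a standing plate rises 52 mm above the jaws. The +y jaw is fixed; the cam lever drives the -y jaw 6.4 mm towards it, pushing a plate across and nipping it.
- slot_bed (a point): Centre of the floor of the slot between the open jaws, 30 mm above the bench.
- cam_lever (a joint): Angle of the vise's cam lever about its upright pivot: 0 = jaws open (as found; lever pointing along the vise's -y axis), 1.4 = fully clamped, against its stop (lever pointing nearly along the vise's -x axis). It turns clockwise seen from above, stiffly (about 2 N at the handle), and stays where it is left.
- lever_grip (a point): Point on the axis of the red upright round handle at the end of the cam lever, 85 mm from the pivot: handle 18 mm in diameter, standing from 67 to 112 mm above the bench on a flat bar (57 to 67 mm); this point lies at 95 mm. Can be pinched from above.
- lever_pivot (a point): Point on the pivot axis of the cam lever, 95 mm above the bench (the lever's boss itself is lower, top at 75 mm), at x = 20, y = -78 mm in the vise's frame.
- lamp_arm (a joint): Swivel angle of the lamp's boom about its upright post: 0 = boom pointing along the -x axis of the lamp's foot, growing as the boom swings clockwise seen from above (head towards the lamp's +y, the robot's left). Range -1.2 to 1.2. Moves stiffly (about 1 to 2 N at the head) and stays where it is left.
- lamp_knob (a point): Point on the axis of the black round knob on top of the lamp's head: 20 mm in diameter, from 236 to 276 mm above the bench; this point at 260 mm, above the head's centre. The head is an aluminium disc, 86 mm in diameter, 211 to 236 mm above the bench, at the end of a boom of two thin rods. Can be pinched from above.
- lamp_pivot (a point): Point on the swivel axis of the lamp's boom, 260 mm above the bench, 250 mm from the knob's axis. The lamp stands beyond the vise on a fixed round foot of 150 mm diameter; its post and hub reach up to 238 mm.
- screwdriver: Screwdriver lying on the bench. To be left alone.
- wrench: Spanner lying on the bench. To be left alone.
- caliper: Caliper with a black slide lying on the bench. To be left alone.
- spray_can: Blue spray can with red cap, 52 mm in diameter, 150 mm tall. To be left alone.
- green_bottle: Small green bottle with a white cap, 50 mm in diameter, 120 mm tall. To be left alone.
Not all that is in view belongs to the job. There is more than one size of the brass_plate; the one meant has the size given above.

How it is judged (in metres and radians):
At the end, for the whole second after the job is handed in: Brass plate on end between the jaws, upright and in line with them (3 degrees), on the vise bed (2.5 mm), within 15 mm of the jaws' middle; cam lever at its stop (over 1.3 of 1.4 rad); lamp head's centre within 40 mm of the plate's middle seen from above; plate and lamp still (angle between brass_plate's own z axis and vertical below 0.05 rad and angle between the y axis of brass_plate and the y axis of vise, either way round below 0.06 rad and z of plate_center in the frame of slot_bed between 0.042 and 0.0475 m and x of plate_center in the frame of slot_bed between -0.015 and 0.015 m and y of plate_center in the frame of slot_bed between -0.009 and 0.009 m and value of joint cam_lever above 1.3 rad and horizontal distance between lamp_knob and plate_center below 0.04 m and linear speed of brass_plate below 0.01 m/s and velocity of joint lamp_arm between -0.03 and 0.03 rad/s); the robot touches nothing.
It fails at once if the brass plate is dropped (let go and falling by more than about 10 mm) (linear speed of brass_plate above 0.45 m/s and contact force between brass_plate and the fingers below 0.3 N).
It fails at once if the brass plate is tipped over (more than 45 degrees) (angle between brass_plate's own z axis and vertical above 0.8 rad).
It fails at once if another plate is moved by more than 20 mm or tipped (distance of any of steel_plate, alu_plate from where it was at the start of the episode above 0.02 m or angle between any of steel_plate, alu_plate's own z axis and vertical above 0.4 rad).
It fails at once if a bystander on the bench is moved by more than 30 mm (distance of any of screwdriver, wrench, caliper, spray_can, green_bottle from where it was at the start of the episode above 0.03 m).
It also fails if it takes over 61 s, if anything falls off the work surface, if the arm or the gripper's body presses on something with over 40 N, if the wrist force passes 120 N, or if a joint passes its speed limit or range.

### The arm

A 6-joint arm with a two-finger parallel gripper is mounted at the origin on the work surface. World frame = base frame: x ahead of the robot, y to its left, z up, the work surface at z = 0. Lengths are in mm, angles in rad, forces in N, time in s.
With the tool pointing down it reaches from about 275 to 725 mm from the base axis. Payload 5.6 kg.
Tool frame: the origin (TCP) lies at the very end of the fingers, on their centre line; the grasp point (between the pads) lies ctrl.tcp_to_grasp behind it (ctrl.tcp_to_grasp is the distance from the TCP to the grasp point, in mm); x points along the fingers, y is the direction in which the jaws open and shut, and the axes are right-handed (so a half turn about x gives the same grasp; the last joint's range is limited). The gripper opens to 85 mm and grips with 20 to 120 N. Pads are 22 mm wide; open, the fingers measure 114 mm over their backs; the gripper's body (76 mm by 85 mm) begins 54 mm behind the grasp point. The pads swing forward as they close: fully open they stand 13 mm farther back than shut.
Start: joints at [1.581, 0.255, 0.108, 0, -1.424, -0.285], TCP at [149.218, 529.365, 231.283] pointing down, gripper open.
Joint ranges: [-2.95, 2.95], [-1.21, 1.97], [-1.09, 1.5], [-2.87, 1.71], [-2.94, -0.07], [-3.05, 3.05]. Speed limits (rad/s): [2.57, 2.57, 3.14, 3.14, 3.14, 3.14].

### API

Orientations are given as a unit quaternion [w, x, y, z].
In Python, from cell import ctrl gives the robot as it stands.
- The arm moves only by the tool play_rows, never from a script. Its argument "deltas" is a list of rows, each a list of 7 numbers: the finger opening in cm, from 0 to 8.54, then the shift along the tool's x, y, z in cm, then the turn, a rotation vector about the tool's x, y, z in degrees. In form: [[jaw, x, y, z, rx, ry, rz], ...]. A call has 1 to 10 rows; each row shifts and turns the pose as measured when the row begins, along the tool's axes as they then stand; what a row does not reach is not made up. A row lasts 1/8 s, in which the tool goes at most 62.5 mm and 10.7 degrees, less where a joint would pass 70% of its speed; a pose out of reach is approached as far as the arm can. A call with a gripper value outside its range is refused whole. The fingers move at their own pace and stop on an object; the grip force is fixed at half the most. Time passes only in rows, so rows that do not move let the fingers close. It gives the time, the measured TCP pose, the force and the opening at its end, in the units of the state.
- ctrl.observe(): the state, without advancing time (a new reading comes with each control period).
- ctrl.capture(name): name is "scene" or "top" or "wrist"; returns a dict with "image" (480x640x3 uint8, red, green, blue), "fx", "fy", "cx", "cy" (pixels), "world_to_cam" (4x4, takes a point from world to camera coordinates); the wrist camera has in their place "mount" (4x4, takes a point from camera to tool coordinates, whose origin is the TCP and whose axes are the tool frame's). Camera axes: x right, y up, looking along -z (the intrinsics and any distortion apply to the point x, -y, -z); pixel columns grow to the right and rows downward; lengths in mm; the calibration is good to about 2 mm. A picture is of the moment at which its call begins: read the wrist's pose just before it. There is no depth.
- ctrl.finish_job(): hands the job in, once; it reports no verdict.
The state is a dict: "t": time; "joint_positions": joint angles; "joint_vel": joint speeds; "effort": joint torques, N m; "ee_pos": TCP position; "orientation": TCP orientation; "contact_force": force on the tool from outside, world axes, zero at the start; "wrist_torque": the same for the moment, N m; "gripper_width": finger opening in mm.
Only numpy, scipy, OpenCV 4.12 (cv2) and the standard library are available. Lean on these libraries where they do the work, as an engineer would, in place of code of your own. Each camera call takes 0.05 s, during which the arm holds its last target. There are 200 camera calls.

## Working session

There is one attempt and no reset: what is moved stays moved. The work goes in short steps, Python scripts to look and compute and a tool call to move; the robot and the scene stay as the last step left them, time stands still between calls to the robot, and variables do not carry over. Pictures are saved under pics/ and viewed, about 8 in all and at most 12, crops included, and the job is handed in when it is done.

Besides the shell and the picture viewer there is one more tool, called after "Call:" by a JSON object that holds its "op" and its "data", one argument or row to a line. play_rows: Moves the arm, as the interface text tells. Its arguments: {"type":"object","properties":{"deltas":{"type":"array","items":{"type":"array","items":{"type":"number"}}}},"required":["deltas"]}

```bash
mkdir -p pics; ls; python3 - <<'E'
from cell import ctrl
import cv2
print(ctrl.observe(), ctrl.tcp_to_grasp)
for n in ("scene","top"):
    c=ctrl.capture(n); cv2.imwrite(f"pics/{n}0.png",c["image"][:,:,::-1]); print(n,{k:v for k,v in c.items() if k!="image"})
E
```

```text
pics
{'t': 0.0, 'joint_positions': array([ 1.58059123e+00,  2.55766529e-01,  1.07009419e-01, -4.78385026e-04,
       -1.42394533e+00, -2.84582347e-01]), 'joint_vel': array([ 0.00203789, -0.00062962, -0.00063549,  0.0011673 ,  0.00017039,
        0.00113901]), 'effort': array([-2.31658423e-04, -3.86625767e+01,  2.37940443e+01,  5.36496520e+00,
       -6.09036462e-03,  7.47025013e-06]), 'ee_pos': array([149.05544716, 528.88814342, 230.38690197]), 'orientation': array([ 0.09618013, -0.70037284,  0.09756245,  0.70050613]), 'contact_force': array([-0.48312197, -0.0024016 , -0.80194583]), 'wrist_torque': array([0.03705403, 0.03444799, 0.01532874]), 'gripper_width': 85.3618079675151} 18.700000000000003
scene {'fx': 494.66068181405063, 'fy': 494.66068181405063, 'cx': 318.1495219462025, 'cy': 247.26204933961253, 'world_to_cam': array([[ 6.31828632e-01,  7.75086210e-01,  5.82638353e-03,
        -3.20474296e+02],
       [-5.11858092e-01,  4.11584127e-01,  7.54055568e-01,
         1.84851851e+02],
       [ 5.82060025e-01, -4.79416180e-01,  6.56784785e-01,
        -1.76928016e+03],
       [ 0.00000000e+00,  0.00000000e+00,  0.00000000e+00,
         1.00000000e+00]])}
top {'fx': 553.76335172896, 'fy': 553.76335172896, 'cx': 316.6752308969705, 'cy': 238.4779696276384, 'world_to_cam': array([[ 1.31705341e-02, -9.99910439e-01,  2.37702652e-03,
        -6.90398920e+01],
       [ 9.79767277e-01,  1.33799308e-02,  1.99692413e-01,
        -5.75381068e+02],
       [-1.99706333e-01, -3.01122932e-04,  9.79855750e-01,
        -1.31117221e+03],
       [ 0.00000000e+00,  0.00000000e+00,  0.00000000e+00,
         1.00000000e+00]])}
```

View pics/top0.png

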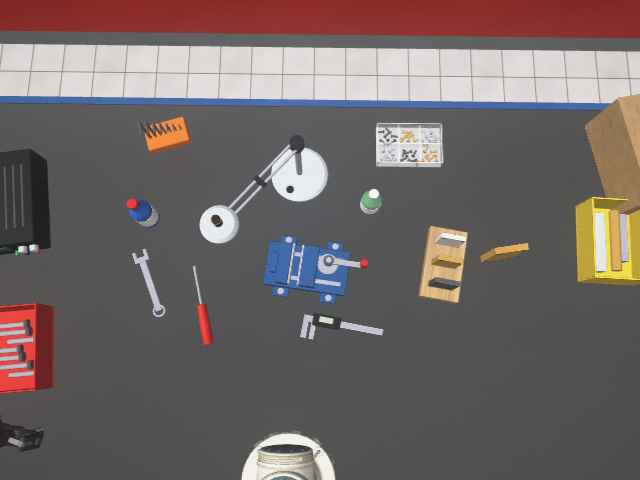

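View pics/scene0.png

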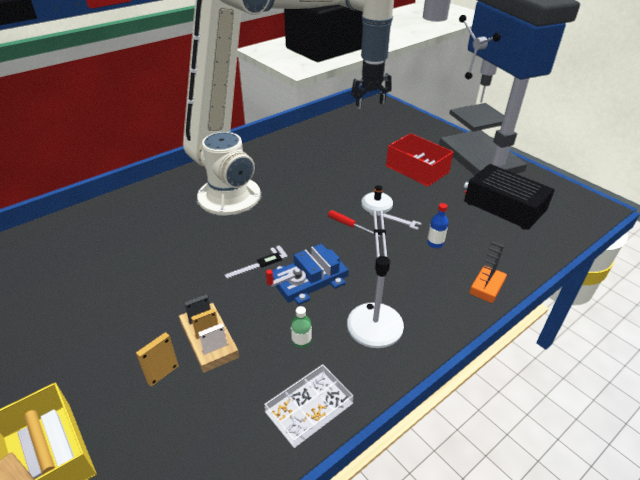

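Top view: brass in the rack's middle slot (447,260), white (450,239), steel (443,283). A larger, loose brass plate stands at (505,252), outside the rack. Vise slot is near (295,265), red handle (365,264), lamp knob (216,220), lamp pivot (297,143). I'll confirm with an enlarged crop.

```bash
cat > h.py <<'E'
from cell import ctrl
import numpy as np, cv2
from scipy.spatial.transform import Rotation as R
def tool():
    s=ctrl.observe(); q=s["orientation"]; T=np.eye(4)
    T[:3,:3]=R.from_quat(np.r_[q[1:],q[0]]).as_matrix(); T[:3,3]=s["ee_pos"]; return T
def shot(n):
    T=tool(); c=ctrl.capture(n)
    c["c2w"]=T@c["mount"] if "mount" in c else np.linalg.inv(c["world_to_cam"]); return c
def back(c,u,v,z):
    d=c["c2w"][:3,:3]@np.array([(u-c["cx"])/c["fx"],-(v-c["cy"])/c["fy"],-1]); o=c["c2w"][:3,3]
    return (o+d*(z-o[2])/d[2]).round(1)
def proj(c,p):
    q=np.linalg.inv(c["c2w"])@np.r_[p,1]; return np.array([c["cx"]-c["fx"]*q[0]/q[2],c["cy"]+c["fy"]*q[1]/q[2]]).round(1)
E
python3 - <<'E'
from h import *
c=shot("top")
im=cv2.resize(c["image"][120:320,190:530,::-1],(800,470),interpolation=cv2.INTER_CUBIC); cv2.imwrite("pics/crop1.png",im)
for n,u,v,z in [("brass",447,260,100),("white",450,239,100),("steel",443,283,100),("big",505,252,100),("rack",443,264,30),("slot",295,265,68),("handle",365,264,112),("pivot",328,261,75),("knob",216,219,276),("lpiv",297,143,238)]: print(n,back(c,u,v,z))
E
```

```text
brass [ 519.7 -371.9  100. ]
white [ 570.8 -380.8  100. ]
steel [ 464.6 -360.6  100. ]
big [ 540.9 -511.   100. ]
rack [ 521.1 -378.3   30. ]
slot [507.7  -9.5  68. ]
handle [ 505.6 -175.8  112. ]
pivot [517.5 -89.5  75. ]
knob [570.4 149.1 276. ]
lpiv [755.2 -14.9 238. ]
```

View pics/crop1.png

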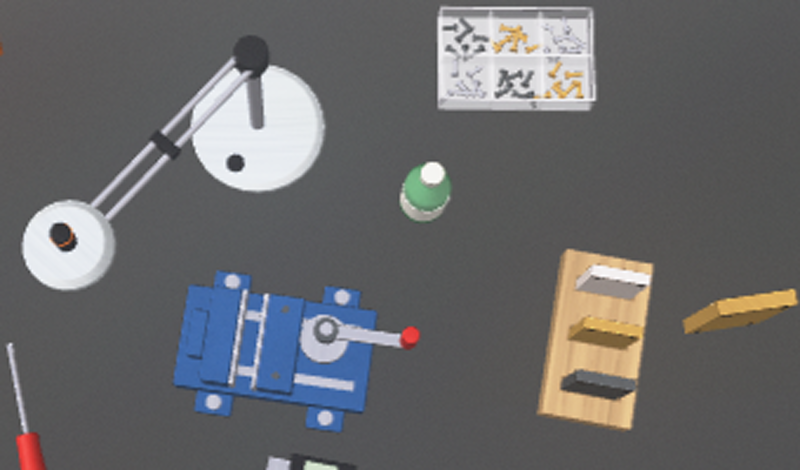

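```bash
cat >> h.py <<'E'
def delta(p,ang=None):
    """tool-frame shift (cm) to p; turn (deg) about tool x so tool y lies along world heading ang (deg), mod 180"""
    T=tool(); d=T[:3,:3].T@(np.array(p)-T[:3,3])/10
    a=None
    if ang is not None:
        w=np.deg2rad(ang); v=T[:3,:3].T@[np.cos(w),np.sin(w),0]; a=np.rad2deg(np.arctan2(v[2],v[1])); a=(a+90)%180-90
    print("shift",d.round(2),"turn x",a)
E
python3 - <<'E'
from h import *
c=shot("top"); f=lambda x,y,z:back(c,190+x/2.353,120+y/2.35,z)
print("mount",c.get("mount"))
T=tool();print(T.round(3))
# brass top edge ends, rack corners, vise slot edges
for n,x,y,z in [("bL",582,316,100),("bR",643,331,100),("wL",588,265,100),("wR",650,280,100),("rTL",568,250,30),("rTR",653,265,30),("rBL",538,413,30),("rBR",632,430,30),("jawL top",245,290,68),("jawL bot",230,386,68),("jawR top",268,293,68),("jawR bot",253,390,68),("handle",409,330,112),("piv",326,324,75)]: print(n,f(x,y,z))
delta([520,-372,230],75)
E
```

```text
mount None
[[-0.00000e+00 -2.71000e-01 -9.62000e-01  1.49148e+02]
 [-1.00000e-03 -9.62000e-01  2.71000e-01  5.29100e+02]
 [-1.00000e+00  1.00000e-03 -0.00000e+00  2.30742e+02]
 [ 0.00000e+00  0.00000e+00  0.00000e+00  1.00000e+00]]
bL [ 532.8 -349.3  100. ]
bR [ 518.2 -410.5  100. ]
wL [ 585.8 -357.1  100. ]
wR [ 571.  -419.8  100. ]
rTL [ 617.3 -351.9   30. ]
rTR [ 602.  -442.9   30. ]
rBL [ 440.9 -315.4   30. ]
rBR [ 424.4 -413.6   30. ]
jawL top [561.2  -6.2  68. ]
jawL bot [460.5   7.   68. ]
jawR top [558.3 -30.2  68. ]
jawR bot [456.7 -16.7  68. ]
handle [ 514. -173.  112.]
piv [525.2 -90.7  75. ]
shift [  0.17  76.66 -60.15] turn x -0.7472710129221696
```

Call:
{"op": "play_rows", "data": {
  "deltas": [
    [8.5,0,4.8,-3.8,0,0,0],
    [8.5,0,4.8,-3.8,0,0,0],
    [8.5,0,4.8,-3.8,0,0,0],
    [8.5,0,4.8,-3.8,0,0,0],
    [8.5,0,4.8,-3.8,0,0,0],
    [8.5,0,4.8,-3.8,0,0,0],
    [8.5,0,4.8,-3.8,0,0,0],
    [8.5,0,4.8,-3.8,0,0,0],
    [8.5,0,4.8,-3.8,0,0,0],
    [8.5,0,4.8,-3.8,0,0,0]
  ]
}}

```text
t: 1.45
ee_pos: [387.7, -46.8, 231.6]
orientation: [-0.093, 0.703, -0.094, -0.699]
contact_force: [2.1, 0.8, -1.1]
gripper_width: 85.3
```

Call:
{"op": "play_rows", "data": {
  "deltas": [
    [8.5,0,4.8,-3.8,0,0,0],
    [8.5,0,4.8,-3.8,0,0,0],
    [8.5,0,4.8,-3.8,0,0,0],
    [8.5,0,4.8,-3.8,0,0,0],
    [8.5,0,0,0,10.5,0,0],
    [8.5,0,0,0,10.5,0,0],
    [8.5,0,0,0,10.5,0,0],
    [8.5,0,0,0,10.5,0,0],
    [8.5,0,0,0,10.5,0,0],
    [8.5,0,0,0,10.5,0,0]
  ]
}}

```text
t: 2.7
ee_pos: [483.6, -282.2, 227.2]
orientation: [0.454, -0.541, 0.454, 0.543]
contact_force: [-0.3, 0.0, -0.0]
gripper_width: 84.5
```

```bash
python3 - <<'E'
from h import *
delta([525,-380,230],-11); print(tool().round(3)); print(ctrl.observe()["joint_positions"], ctrl.observe()["t"])
E
```

```text
shift [ -0.3   -2.35 -10.36] turn x 21.159115811792503
[[-2.00000e-03 -9.84000e-01 -1.76000e-01  4.83554e+02]
 [ 2.00000e-03 -1.76000e-01  9.84000e-01 -2.82182e+02]
 [-1.00000e+00  1.00000e-03  2.00000e-03  2.27234e+02]
 [ 0.00000e+00  0.00000e+00  0.00000e+00  1.00000e+00]]
[-2.49703920e-01  2.77498129e-01  1.28623549e-01 -1.29519102e-03
 -1.42383826e+00  4.27206101e-01] 2.7
```

Call:
{"op": "play_rows", "data": {
  "deltas": [
    [4,0,-1.2,-5.4,0,0,0],
    [4,0,-1.2,-5.4,0,0,0],
    [4,0,0,0,10.6,0,0],
    [4,0,0,0,10.6,0,0],
    [4,0,0,0,0,0,0]
  ]
}}

```text
t: 3.32
ee_pos: [526.6, -386.6, 223.0]
orientation: [0.546, -0.445, 0.548, 0.451]
contact_force: [1.1, 0.1, 0.2]
gripper_width: 40.1
```

```bash
python3 - <<'E'
from h import *
delta([525,-380,230],-11); T=tool();print(T.round(3))
c=shot("wrist"); print({k:v for k,v in c.items() if k!="image"})
cv2.imwrite("pics/w1.png",c["image"][:,:,::-1])
for p in [(525,-380,100),(532.8,-349,100),(518,-410.5,100)]: print(proj(c,p))
np.savez("w1.npz",c2w=c["c2w"],**{k:c[k] for k in("fx","fy","cx","cy")})
E
```

```text
shift [-0.69  0.29  0.62] turn x -0.4059257573535433
[[-7.00000e-03 -9.80000e-01  1.98000e-01  5.26566e+02]
 [ 5.00000e-03  1.98000e-01  9.80000e-01 -3.86635e+02]
 [-1.00000e+00  8.00000e-03  4.00000e-03  2.23021e+02]
 [ 0.00000e+00  0.00000e+00  0.00000e+00  1.00000e+00]]
{'fx': 398.0673151336184, 'fy': 398.0673151336184, 'cx': 327.3389303824772, 'cy': 239.179352718856, 'mount': array([[ 4.19719971e-04,  3.10449741e-01, -9.50589702e-01,
        -1.42518051e+02],
       [ 9.99999822e-01,  2.72517030e-04,  5.30536715e-04,
        -6.56408322e-01],
       [ 4.23756869e-04, -9.50589756e-01, -3.10449571e-01,
        -8.00995160e+01],
       [ 0.00000000e+00,  0.00000000e+00,  0.00000000e+00,
         1.00000000e+00]]), 'c2w': array([[-9.80145358e-01, -1.90410240e-01, -5.53083941e-02,
         5.12359433e+02],
       [ 1.98140934e-01, -9.30123624e-01, -3.09209013e-01,
        -4.66031190e+02],
       [ 7.43291835e-03, -3.14028635e-01,  9.49384415e-01,
         3.65225915e+02],
       [ 0.00000000e+00,  0.00000000e+00,  0.00000000e+00,
         1.00000000e+00]])}
[331.2 237.9]
[329.  279.7]
[332.5 194. ]
```

View pics/w1.png

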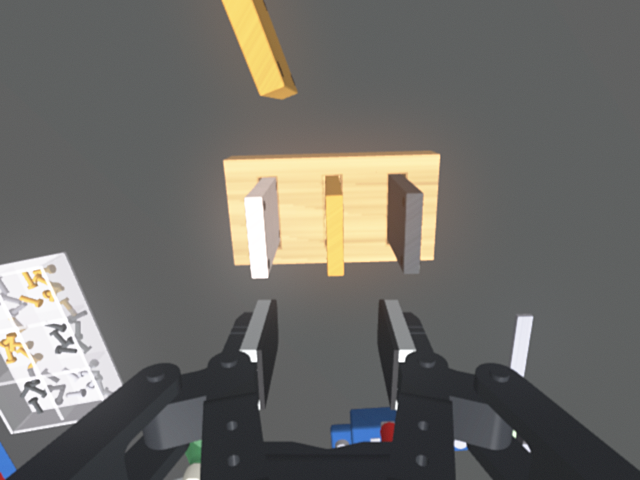

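```bash
python3 - <<'E'
from h import *
c=dict(np.load("w1.npz"))
a,b=back(c,334.5,194,100),back(c,336,275,100); p=(a+b)/2
print(a,b,p,np.linalg.norm(a-b),np.rad2deg(np.arctan2(*(b-a)[1::-1])), back(c,326.5,235,100)-back(c,343.5,235,100))
l,r=back(c,234,266,30),back(c,437,262,30);print(l,r,np.linalg.norm(l-r),np.rad2deg(np.arctan2(*(l-r)[1::-1])))
l,r=back(c,228,160,30),back(c,440,153,30);print(l,r,np.linalg.norm(l-r),np.rad2deg(np.arctan2(*(l-r)[1::-1])))
delta([*p[:2],64],-10)
E
```

```text
[ 516.7 -410.2  100. ] [ 527.1 -351.6  100. ] [ 521.9 -380.9  100. ] 59.51571221114636 79.93625247282421 [11.7 -2.4  0. ]
[ 619.8 -348.7   30. ] [ 438.8 -315.6   30. ] 184.00165760122917 -10.363334265375126
[ 599.  -441.3   30. ] [ 425.4 -411.9   30. ] 176.0719171247931 -9.612114754365898
shift [15.93  0.45  0.4 ] turn x -1.2883340089749709
```

Call:
{"op": "play_rows", "data": {
  "deltas": [
    [3.5,3,0.45,0.4,-1.3,0,0],
    [3.5,3,0,0,0,0,0],
    [3.5,0,0,0,0,0,0]
  ]
}}

```text
t: 3.75
ee_pos: [522.7, -380.9, 163.0]
orientation: [0.538, -0.456, 0.539, 0.46]
contact_force: [-0.2, 1.0, 0.3]
gripper_width: 35.1
```

```bash
python3 - <<'E'
from h import *
delta([522,-381,64],-10); print(tool().round(3),ctrl.observe()["gripper_width"])
E
```

```text
shift [ 9.9   0.01 -0.05] turn x 0.7309301820488088
[[-5.00000e-03 -9.87000e-01  1.61000e-01  5.22684e+02]
 [ 4.00000e-03  1.61000e-01  9.87000e-01 -3.80894e+02]
 [-1.00000e+00  6.00000e-03  3.00000e-03  1.62999e+02]
 [ 0.00000e+00  0.00000e+00  0.00000e+00  1.00000e+00]] 35.110107344199996
```

Call:
{"op": "play_rows", "data": {
  "deltas": [
    [3.5,3.5,0,0,0.7,0,0],
    [3.5,3.5,0,0,0,0,0],
    [3.5,2,0,0,0,0,0],
    [3.5,0.9,0,0,0,0,0],
    [3.5,0,0,0,0,0,0]
  ]
}}

```text
t: 4.38
ee_pos: [526.8, -383.1, 70.7]
orientation: [0.54, -0.46, 0.538, 0.455]
contact_force: [-0.7, 1.2, 0.7]
gripper_width: 35.1
```

```bash
python3 - <<'E'
from h import *
delta([522,-381,64],-10); print(tool().round(3),ctrl.observe()["contact_force"])
E
```

```text
shift [0.67 0.51 0.14] turn x 0.6860716821503274
[[ 6.00000e-03 -9.87000e-01  1.62000e-01  5.26798e+02]
 [-4.00000e-03  1.62000e-01  9.87000e-01 -3.83136e+02]
 [-1.00000e+00 -6.00000e-03 -3.00000e-03  7.07230e+01]
 [ 0.00000e+00  0.00000e+00  0.00000e+00  1.00000e+00]] [-0.65155804  1.16251192  0.66897588]
```

Call:
{"op": "play_rows", "data": {
  "deltas": [
    [3.5,0.6,0.45,0.15,0.6,0,-0.4],
    [3.5,0,0,0,0,0,0]
  ]
}}

```text
t: 4.62
ee_pos: [523.5, -381.5, 66.7]
orientation: [0.544, -0.461, 0.539, 0.449]
contact_force: [-1.0, -0.3, -0.9]
gripper_width: 35.3
```

```bash
python3 - <<'E'
from h import *
delta([522,-381,64],-10); print(tool().round(3),ctrl.observe()["contact_force"])
E
```

```text
shift [0.27 0.16 0.02] turn x 0.09827449583590919
[[ 1.60000e-02 -9.85000e-01  1.72000e-01  5.23527e+02]
 [-7.00000e-03  1.72000e-01  9.85000e-01 -3.81452e+02]
 [-1.00000e+00 -1.70000e-02 -4.00000e-03  6.67490e+01]
 [ 0.00000e+00  0.00000e+00  0.00000e+00  1.00000e+00]] [-1.01147151 -0.33539871 -0.92601255]
```

Call:
{"op": "play_rows", "data": {
  "deltas": [
    [3.5,0.3,0.15,0,0,0,0.9],
    [3.5,0,0,0,0,0,0]
  ]
}}

```text
t: 4.88
ee_pos: [522.4, -381.5, 64.6]
orientation: [0.54, -0.457, 0.542, 0.453]
contact_force: [0.4, 0.1, 0.3]
gripper_width: 34.6
```

```bash
python3 - <<'E'
from h import *
delta([522,-381,64],-10); print(tool().round(3),ctrl.observe()["contact_force"])
E
```

```text
shift [0.06 0.04 0.04] turn x 0.11169784219953272
[[ 1.00000e-03 -9.85000e-01  1.72000e-01  5.22355e+02]
 [-5.00000e-03  1.72000e-01  9.85000e-01 -3.81461e+02]
 [-1.00000e+00 -2.00000e-03 -5.00000e-03  6.46390e+01]
 [ 0.00000e+00  0.00000e+00  0.00000e+00  1.00000e+00]] [0.40388554 0.05266281 0.33275737]
```

Well aligned; close and lift a little.

Call:
{"op": "play_rows", "data": {
  "deltas": [
    [0,0,0,0,0,0,0],
    [0,0,0,0,0,0,0],
    [0,0,0,0,0,0,0],
    [0,0,0,0,0,0,0],
    [0,-1,0,0,0,0,0],
    [0,-1,0,0,0,0,0],
    [0,-1,0,0,0,0,0],
    [0,0,0,0,0,0,0]
  ]
}}

```text
t: 5.88
ee_pos: [521.1, -380.0, 94.0]
orientation: [0.54, -0.455, 0.542, 0.455]
contact_force: [0.9, 1.1, -5.5]
gripper_width: 11.3
```

```bash
python3 - <<'E'
from h import *
delta([522,-381,164],-10); print(tool().round(3),ctrl.observe()["contact_force"])
E
```

```text
shift [-7.   -0.08 -0.09] turn x 0.0713282670371882
[[-3.00000e-03 -9.85000e-01  1.72000e-01  5.21120e+02]
 [-1.00000e-03  1.72000e-01  9.85000e-01 -3.80025e+02]
 [-1.00000e+00  3.00000e-03 -2.00000e-03  9.40460e+01]
 [ 0.00000e+00  0.00000e+00  0.00000e+00  1.00000e+00]] [ 0.89661815  1.07574293 -5.51916075]
```

Call:
{"op": "play_rows", "data": {
  "deltas": [
    [0,-3,0,0,0,0,0],
    [0,-5,0,0,0,0,0],
    [0,-5,0,0,0,0,0],
    [0,0,0,4,0,0,0],
    [0,0,0.7,5.5,0,0,0],
    [0,0,1.2,5.5,0,0,0],
    [0,0,1.2,5.5,0,0,0],
    [0,0,1.2,5.5,0,0,0],
    [0,0,1.2,5.5,0,0,0],
    [0,0,0.8,4,0,0,0]
  ]
}}

```text
t: 7.12
ee_pos: [518.5, -10.0, 224.9]
orientation: [0.542, -0.45, 0.544, 0.456]
contact_force: [1.1, 0.6, -6.2]
gripper_width: 11.7
```

Call:
{"op": "play_rows", "data": {
  "deltas": [
    [0,0,0,0,-8,0,0],
    [0,0,0,0,-10,0,0],
    [0,0,0,0,-10,0,0],
    [0,0,0,0,-10,0,0],
    [0,0,0,0,-10,0,0],
    [0,0,0,0,-10,0,0],
    [0,0,0,0,-10,0,0],
    [0,0,0,0,-10,0,0],
    [0,0,0,0,-8,0,0],
    [0,0,0,0,0,0,0]
  ]
}}

```text
t: 8.38
ee_pos: [514.0, -5.5, 222.9]
orientation: [0.072, -0.698, 0.067, 0.709]
contact_force: [0.2, 0.0, -5.7]
gripper_width: 11.1
```

```bash
python3 - <<'E'
from h import *
delta([514,-11,230],82.5); print(tool().round(3),ctrl.observe()["contact_force"],ctrl.observe()["joint_positions"])
E
```

```text
shift [-0.72  0.53 -0.1 ] turn x -3.7421863936057775
[[-1.50000e-02 -1.95000e-01 -9.81000e-01  5.13977e+02]
 [ 8.00000e-03 -9.81000e-01  1.95000e-01 -5.53900e+00]
 [-1.00000e+00 -5.00000e-03  1.60000e-02  2.22870e+02]
 [ 0.00000e+00  0.00000e+00  0.00000e+00  1.00000e+00]] [ 0.18398056  0.02154713 -5.70633284] [ 0.28552802  0.19706151  0.01626056 -0.01206184 -1.40180562  1.09110644]
```

Call:
{"op": "play_rows", "data": {
  "deltas": [
    [0,-0.5,0.5,-0.1,-3.7,0.9,0.3],
    [0,0,0,0,0,0,0],
    [0,0,0,0,0,0,0]
  ]
}}

```text
t: 8.75
ee_pos: [513.3, -10.6, 227.3]
orientation: [0.05, -0.705, 0.049, 0.706]
contact_force: [-0.1, 0.1, -5.5]
gripper_width: 11.8
```

```bash
cat >> h.py <<'E'
    v=T[:3,:3].T@[0,0,-1]; print("tilt ry,rz",np.rad2deg([-v[2],v[1]]).round(2), "pos",T[:3,3].round(1), "F",ctrl.observe()["contact_force"].round(1),"t",ctrl.observe()["t"])
E
python3 - <<'E'
from h import *
delta([514,-11,230],82.5)
c=shot("wrist"); cv2.imwrite("pics/w2.png",c["image"][:,:,::-1])
np.savez("w2.npz",c2w=c["c2w"],**{k:c[k] for k in("fx","fy","cx","cy")})
E
```

```text
shift [-0.27  0.03 -0.07] turn x -0.4914167852195419
tilt ry,rz [0.09 0.04] pos [513.3 -10.6 227.3] F [-0.1  0.1 -5.5] t 8.75
```

View pics/w2.png

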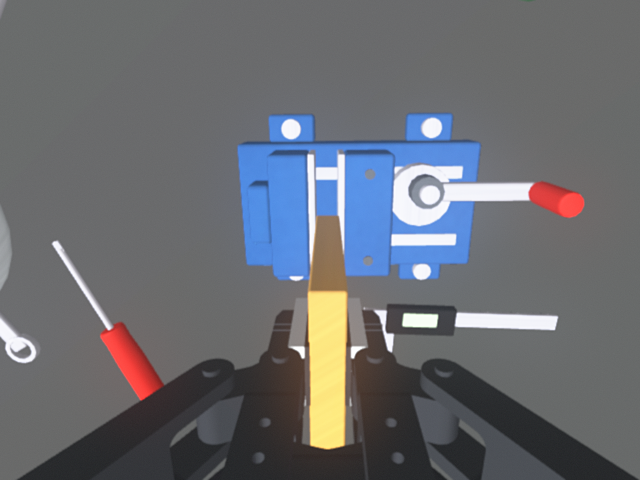

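```bash
python3 - <<'E'
import cv2
im=cv2.imread("pics/w2.png")[135:290,235:395]; cv2.imwrite("pics/w2c.png",cv2.resize(im,None,fx=3.75,fy=3.75,interpolation=cv2.INTER_CUBIC))
E
```

```text
(no output)
```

View pics/w2c.png

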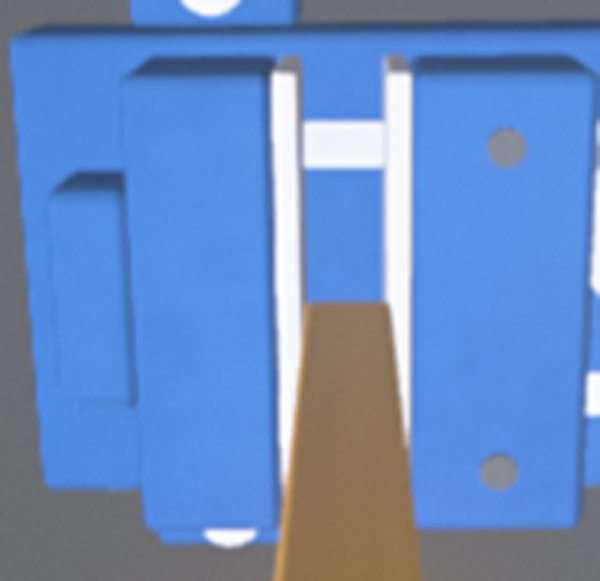

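```bash
python3 - <<'E'
from h import *
c=dict(np.load("w2.npz")); g=lambda x,y,z:back(c,235+x/3.75,135+y/3.75,z)
a,b=g(342,72,68),g(346.5,525,68); print(a,b,(a+b)/2,np.linalg.norm(a-b),np.rad2deg(np.arctan2(*(a-b)[1::-1])))
print("w",np.linalg.norm(g(296,72,68)-g(389,72,68)))
for l,r in [((123,72),(590,72)),((145,525),(578,525))]:
  l,r=g(*l,68),g(*r,68); print(l,r,np.rad2deg(np.arctan2(*(l-r)[1::-1])))
print("plate bottom far edge z=?",[ (g(306,303,z),g(390,303,z)) for z in (173,)])
m=(a+b)/2; w=np.deg2rad(-7.5); X=np.array([np.cos(w),np.sin(w)]);Y=np.array([-X[1],X[0]])
piv=m[:2]+20*X-78*Y; print("pivot pred",piv,"handle",piv-85*Y)
print("seen pivot top",back(c,429,194,75),"handle top",back(c,571,203,112))
E
```

```text
[561.1 -16.8  68. ] [464.2  -4.1  68. ] [512.65 -10.45  68.  ] 97.72870612056627 -7.466794454814329
w 18.48377667036691
[567.2  26.3  68. ] [554.2 -65.7  68. ] 81.95710576649469
[470.4  39.6  68. ] [457.1 -54.4  68. ] 81.9467130348896
plate bottom far edge z=? [(array([542.5,  -9.4, 173. ]), array([540.9, -20.7, 173. ]))]
pivot pred [522.29785423 -90.39322303] handle [ 511.2031279  -174.66603625]
seen pivot top [522.  -89.3  75. ] handle top [ 511.8 -173.6  112. ]
```

Call:
{"op": "play_rows", "data": {
  "deltas": [
    [0,3,0,0,-0.3,0,0],
    [0,3,0,0,0,0,0],
    [0,2.4,0,0,0,0,0],
    [0,1,0,0,0,0,0],
    [0,0,0,0,0,0,0],
    [0,0,0,0,0,0,0]
  ]
}}

```text
t: 9.55
ee_pos: [515.1, -10.0, 132.3]
orientation: [-0.05, 0.706, -0.049, -0.705]
contact_force: [0.1, 0.9, -5.5]
gripper_width: 11.3
```

```bash
python3 - <<'E'
from h import *
delta([512.8,-10.4,127],82.3)
E
```

```text
shift [0.53 0.07 0.22] turn x -0.329570025182079
tilt ry,rz [-0.1   0.09] pos [515.1 -10.  132.3] F [ 0.1  0.9 -5.5] t 9.55
```

Call:
{"op": "play_rows", "data": {
  "deltas": [
    [0,0.5,0.05,0.2,-0.3,0,0],
    [0,0,0,0,0,0,0],
    [0,0.6,0,0,0,0,0],
    [0,0.6,0,0,0,0,0],
    [0,0,0,0,0,0,0]
  ]
}}

```text
t: 10.18
ee_pos: [514.0, -10.0, 115.9]
orientation: [-0.048, 0.707, -0.047, -0.704]
contact_force: [-0.9, 0.2, -5.7]
gripper_width: 11.2
```

```bash
python3 - <<'E'
from h import *
delta([512.8,-10.4,85],82.3)
c=shot("wrist"); cv2.imwrite("pics/w3.png",cv2.resize(c["image"][130:370,200:460,::-1],None,fx=2.5,fy=2.5,interpolation=cv2.INTER_CUBIC))
E
```

```text
shift [3.09 0.06 0.12] turn x -0.015818223403243792
tilt ry,rz [-0.27  0.15] pos [514.  -10.  115.9] F [-0.9  0.2 -5.7] t 10.175
```

View pics/w3.png

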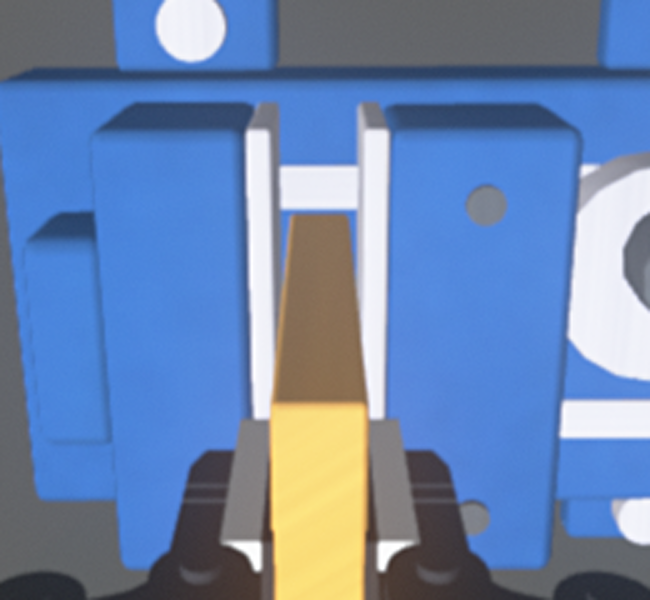

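The plate's bottom edge (crop 290–350 at row 215) sits centred between the jaw faces (about 278 and 358), and there is no contact force. I'll keep lowering.

Call:
{"op": "play_rows", "data": {
  "deltas": [
    [0,0.9,0.05,0.1,0,-0.2,0],
    [0,0.9,0,0,0,0,0],
    [0,0.5,0,0,0,0,0],
    [0,0.2,0,0,0,0,0],
    [0,0,0,0,0,0,0]
  ]
}}

```text
t: 10.85
ee_pos: [513.1, -10.4, 89.2]
orientation: [-0.048, 0.706, -0.047, -0.705]
contact_force: [0.7, 0.7, -5.0]
gripper_width: 11.2
```

```bash
python3 - <<'E'
from h import *
delta([512.8,-10.4,85],82.3)
E
```

```text
shift [0.42 0.01 0.03] turn x -0.011867422202271882
tilt ry,rz [-0.07  0.14] pos [513.1 -10.4  89.2] F [ 0.7  0.7 -5. ] t 10.85
```

Call:
{"op": "play_rows", "data": {
  "deltas": [
    [0,0.2,0,0,0,0,0],
    [0,0.15,0,0,0,0,0],
    [0,0.1,0,0,0,0,0],
    [0,0.1,0,0,0,0,0]
  ]
}}

```text
t: 11.35
ee_pos: [513.9, -10.3, 84.7]
orientation: [-0.048, 0.707, -0.047, -0.704]
contact_force: [-3.4, 0.9, 4.6]
gripper_width: 11.1
```

The upward force of about 10 N shows it is seated on the bed. Release and retreat.

Call:
{"op": "play_rows", "data": {
  "deltas": [
    [2,0,0,0,0,0,0],
    [3.5,0,0,0,0,0,0],
    [3.5,0,0,0,0,0,0],
    [3.5,0,0,0,0,0,0],
    [3.5,-1.5,0,0,0,0,0],
    [3.5,-3,0,0,0,0,0],
    [3.5,-5,0,0,0,0,0],
    [3.5,-3.5,0,0,0,0,0],
    [3.5,0,0,0,0,0,0]
  ]
}}

```text
t: 12.48
ee_pos: [515.7, -11.1, 226.1]
orientation: [-0.048, 0.71, -0.046, -0.701]
contact_force: [0.2, 0.1, -0.0]
gripper_width: 35.0
```

```bash
python3 - <<'E'
from h import *
delta([511.5,-174,220],82.3)
c=shot("wrist"); cv2.imwrite("pics/w4.png",c["image"][:,:,::-1])
np.savez("w4.npz",c2w=c["c2w"],**{k:c[k] for k in("fx","fy","cx","cy")})
print(ctrl.observe()["joint_positions"].round(2))
E
```

```text
shift [ 0.58 16.2  -1.73] turn x 0.09132427446505176
tilt ry,rz [-0.79  0.19] pos [515.7 -11.1 226.1] F [ 0.2  0.1 -0. ] t 12.475
[ 0.28  0.18 -0.01  0.   -1.37  1.15]
```

View pics/w4.png

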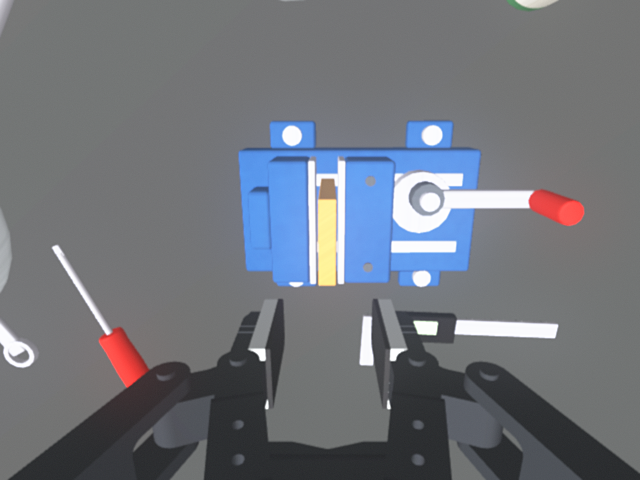

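Brass plate standing in the slot (top face 319–336 × 192–285). Now the lever: handle top at (571,211).

Call:
{"op": "play_rows", "data": {
  "deltas": [
    [5,0,4,-0.4,0,0.7,0],
    [5,0,5.5,-0.6,0,0,0],
    [5,0,5.5,-0.6,0,0,0],
    [5,0,1.2,-0.2,-8,0,0],
    [5,0,0,0,-10,0,0],
    [5,0,0,0,-10,0,0],
    [5,0,0,0,-10,0,0],
    [5,0,0,0,-10,0,0],
    [5,0,0,0,-10,0,0],
    [5,0,0,0,-10,0,0]
  ]
}}

```text
t: 13.78
ee_pos: [505.1, -178.3, 215.3]
orientation: [0.367, 0.606, 0.367, -0.602]
contact_force: [-0.3, 0.3, 0.1]
gripper_width: 50.1
```

Call:
{"op": "play_rows", "data": {
  "deltas": [
    [5,0,0,0,-10,0,0],
    [5,0,0,0,-8,0,0],
    [5,0,0,0,0,0,0]
  ]
}}

```text
t: 14.15
ee_pos: [503.2, -177.9, 212.6]
orientation: [0.458, 0.538, 0.461, -0.537]
contact_force: [-0.1, 0.2, -0.5]
gripper_width: 49.8
```

```bash
python3 - <<'E'
from h import *
c=dict(np.load("w4.npz"))
print("handle top",back(c,571,212,112),"pivot",back(c,429.5,201,75),"plate top",back(c,327.5,192,120),back(c,327.5,285,120))
delta([511.5,-174,120],-7.6); print(ctrl.observe()["joint_positions"].round(2))
E
```

```text
handle top [ 511.2 -173.7  112. ] pivot [522.  -89.6  75. ] plate top [547.4 -15.5 120. ] [483.9  -7.  120. ]
shift [ 9.26  0.78 -0.48] turn x -1.2898356303646636
tilt ry,rz [-0.24  0.12] pos [ 503.2 -177.9  212.6] F [-0.1  0.2 -0.5] t 14.15
[-0.05  0.23  0.03 -0.   -1.37  3.04]
```

Call:
{"op": "play_rows", "data": {
  "deltas": [
    [5,4,0.8,-0.5,0.5,0,0],
    [5,4.5,0,0,0,0,0],
    [5,0,0,0,0,0,0],
    [5,0,0,0,0,0,0]
  ]
}}

```text
t: 14.65
ee_pos: [512.4, -174.2, 127.0]
orientation: [0.453, 0.542, 0.455, -0.541]
contact_force: [0.6, 1.2, 0.3]
gripper_width: 49.8
```

```bash
python3 - <<'E'
from h import *
delta([511.3,-174,78],-7.6); print(ctrl.observe()["joint_positions"].round(2))
E
```

```text
shift [ 4.9  -0.1   0.01] turn x -2.4182120343951823
tilt ry,rz [-0.18  0.06] pos [ 512.4 -174.2  127. ] F [0.6 1.2 0.3] t 14.65
[-0.04  0.29 -0.11 -0.   -1.17  3.01]
```

Call:
{"op": "play_rows", "data": {
  "deltas": [
    [5,2.5,-0.1,0,0,0,0],
    [5,1.8,0,0,0,0,0],
    [5,0.6,0,0,0,0,0],
    [0,0,0,0,0,0,0],
    [0,0,0,0,0,0,0],
    [0,0,0,0,0,0,0],
    [0,0,0,0,0,0,0]
  ]
}}

```text
t: 15.52
ee_pos: [509.0, -174.0, 85.4]
orientation: [0.452, 0.543, 0.455, -0.543]
contact_force: [1.8, -1.4, -6.8]
gripper_width: 16.5
```

```bash
python3 - <<'E'
from h import *
delta([511.3,-174,78],-7.6); print(ctrl.observe()["joint_positions"].round(2))
E
```

```text
shift [ 0.74  0.23 -0.04] turn x -2.7067829461723107
tilt ry,rz [-0.19  0.15] pos [ 509.  -174.    85.4] F [ 1.8 -1.4 -6.8] t 15.525
[-0.04  0.32 -0.18 -0.   -1.07  3.  ]
```

Call:
{"op": "play_rows", "data": {
  "deltas": [
    [0,0,-1.2,-0.1,8,0,0],
    [0,0,-1.2,-0.1,8,0,0],
    [0,0,-1.2,-0.1,8,0,0],
    [0,0,0,0,0,0,0]
  ]
}}

```text
t: 16.02
ee_pos: [475.3, -161.8, 85.4]
orientation: [-0.326, -0.626, -0.327, 0.628]
contact_force: [-1.9, 1.7, -4.0]
gripper_width: 16.4
```

```bash
cat > lev.py <<'E'
from h import *
T=tool(); v=T[:2,3]-[522.1,-89.8]; a=np.rad2deg(np.arctan2(v[1],v[0])); r=np.hypot(*v)
print("lever deg",(-97.6-a)%360,"r",r.round(1),"tool y relative to tangent",(np.rad2deg(np.arctan2(T[1,1],T[0,1]))-a-90+180)%360-180)
delta(T[:3,3]); print(ctrl.observe()["gripper_width"])
E
python3 lev.py
```

```text
lever deg 25.414004333678065 r 85.9 tool y relative to tangent -1.934786938968017
shift [0. 0. 0.] turn x None
tilt ry,rz [0.1  0.18] pos [ 475.3 -161.8   85.4] F [-1.9  1.7 -4. ] t 16.025
16.437571551731878
```

Tracking the arc well.

Call:
{"op": "play_rows", "data": {
  "deltas": [
    [0,0,-1.2,-0.1,8,0,0],
    [0,0,-1.2,-0.1,8,0,0],
    [0,0,-1.2,-0.1,8,0,0],
    [0,0,-1.2,-0.1,8,0,0],
    [0,0,0,0,0,0,0]
  ]
}}

```text
t: 16.65
ee_pos: [443.8, -126.8, 85.4]
orientation: [-0.142, -0.689, -0.141, 0.697]
contact_force: [-1.3, 0.6, -3.6]
gripper_width: 16.0
```

```bash
python3 lev.py
```

```text
lever deg 57.121021570520725 r 86.6 tool y relative to tangent -2.2012784561291596
shift [0. 0. 0.] turn x None
tilt ry,rz [0.65 0.03] pos [ 443.8 -126.8   85.4] F [-1.3  0.6 -3.6] t 16.65
15.961525284931694
```

Call:
{"op": "play_rows", "data": {
  "deltas": [
    [0,0,-1.2,-0.15,8,0,0],
    [0,0,-1.2,-0.15,8,0,0],
    [0,0,-1.0,-0.1,6,0,0],
    [0,0,-0.4,0,0,0,0],
    [0,0,-0.3,0,0,0,0]
  ]
}}

```text
t: 17.27
ee_pos: [435.1, -93.7, 85.4]
orientation: [-0.017, -0.699, -0.006, 0.715]
contact_force: [0.4, -17.4, -9.0]
gripper_width: 16.3
```

```bash
python3 lev.py
```

```text
lever deg 79.82501266467392 r 87.0 tool y relative to tangent -0.7281621886389757
shift [0. 0. 0.] turn x None
tilt ry,rz [ 1.3 -0.9] pos [435.1 -93.7  85.4] F [  0.4 -17.4  -9. ] t 17.275
16.326261628143655
```

At the stop (about 1.39 rad, 17 N reaction). Release and rise.

Call:
{"op": "play_rows", "data": {
  "deltas": [
    [0,0,0,0,0,0,0],
    [5,0,0,0,0,0,0],
    [5,0,0,0,0,0,0],
    [5,0,0,0,0,0,0],
    [5,-2,0,0,0,1.3,-0.9],
    [5,-4,0,0,0,0,0],
    [5,-4,0,0,0,0,0],
    [5,-4,0,0,0,0,0],
    [5,-4,0,0,0,0,0],
    [5,0,0,0,0,0,0]
  ]
}}

```text
t: 18.52
ee_pos: [439.1, -95.7, 283.0]
orientation: [0.018, 0.715, 0.019, -0.699]
contact_force: [1.4, 0.2, 0.1]
gripper_width: 50.0
```

```bash
python3 - <<'E'
from h import *
c=shot("wrist"); cv2.imwrite("pics/w5.png",c["image"][:,:,::-1])
c2=shot("scene"); 
np.savez("w5.npz",c2w=c["c2w"],**{k:c[k] for k in("fx","fy","cx","cy")})
delta([570,149,320]); print(ctrl.observe()["joint_positions"].round(2),tool().round(2))
E
```

```text
shift [ -3.79 -23.72 -14.56] turn x None
tilt ry,rz [-0.94  0.06] pos [437.6 -95.4 279.4] F [ 0.5 -0.7 -0.7] t 18.625
[ 0.14  0.03 -0.04  0.   -1.49  1.49] [[ 2.0000e-02  5.0000e-02 -1.0000e+00  4.3765e+02]
 [ 0.0000e+00 -1.0000e+00 -5.0000e-02 -9.5400e+01]
 [-1.0000e+00 -0.0000e+00 -2.0000e-02  2.7941e+02]
 [ 0.0000e+00  0.0000e+00  0.0000e+00  1.0000e+00]]
```

View pics/w5.png

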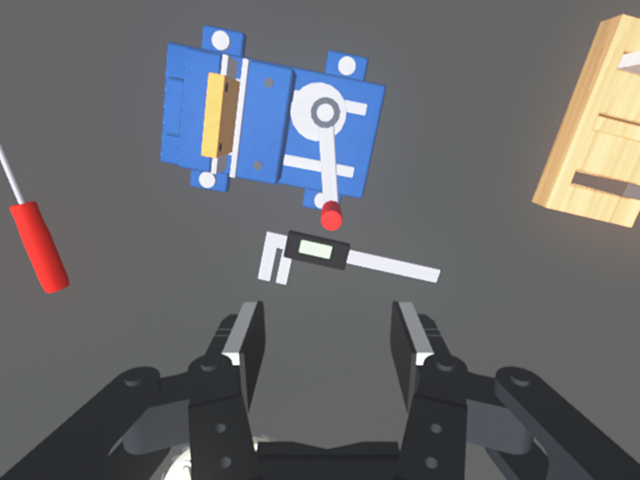

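Lever handle now along vise −x (331,213), plate nipped and upright (202–225, 73–157). Next, the lamp.

Call:
{"op": "play_rows", "data": {
  "deltas": [
    [5,-5,0,0,0,1,0],
    [5,0,-4,-2,0,0,0],
    [5,0,-5,-2.5,0,0,0],
    [5,0,-5,-2.5,0,0,0],
    [5,0,-5,-2.5,10,0,0],
    [5,0,-4,0,10,0,0],
    [5,0,0,0,10,0,0],
    [5,0,0,0,8,0,0],
    [5,0,0,0,6,0,0],
    [5,0,0,0,0,0,0]
  ]
}}

```text
t: 19.88
ee_pos: [523.0, 146.7, 323.9]
orientation: [-0.256, 0.665, -0.252, -0.655]
contact_force: [-0.1, 0.5, -0.1]
gripper_width: 49.8
```

```bash
python3 - <<'E'
from h import *
c=shot("wrist"); cv2.imwrite("pics/w6.png",c["image"][:,:,::-1])
np.savez("w6.npz",c2w=c["c2w"],**{k:c[k] for k in("fx","fy","cx","cy")})
t=shot("top"); f=lambda x,y,z:back(t,190+x/2.353,120+y/2.35,z)
print("knob",f(60,230,276),"piv",f(251,50,238), "knob in wrist",proj(c,[570,149,276]))
delta([570,149,320],48.4); print(ctrl.observe()["joint_positions"].round(2))
w=dict(np.load("w5.npz")); print("plate top ends",back(w,215,73,120),back(w,213,157,120))
E
```

```text
knob [572.8 150.2 276. ] piv [759.2 -14.1 238. ] knob in wrist [261.3 211.1]
shift [ 0.49 -3.31 -3.31] turn x -0.4640605508095632
tilt ry,rz [-0.63  0.56] pos [523.2 146.6 324.2] F [0.  0.4 0.4] t 19.975
[ 0.57  0.22  0.3   0.01 -1.63  0.27]
plate top ends [543.4 -10.4 120. ] [484.   -7.1 120. ]
```

View pics/w6.png

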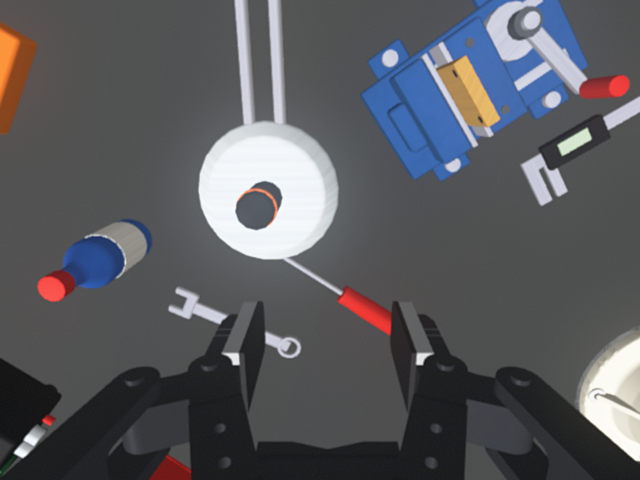

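Knob top at (257,210), head disc centred near (268,190).

```bash
python3 - <<'E'
from h import *
c=dict(np.load("w6.npz")); print(back(c,257,210,276), back(c,268,190,236)); delta([*back(c,257,210,276)[:2],320],48.4)
E
```

```text
[571.8 150.2 276. ] [574.  148.8 236. ]
shift [ 0.49 -3.52 -3.37] turn x -0.4640605508095632
tilt ry,rz [-0.63  0.56] pos [523.2 146.6 324.2] F [0.  0.4 0.4] t 19.975
```

Knob at (572,150); top camera, wrist camera and disc agree.

Call:
{"op": "play_rows", "data": {
  "deltas": [
    [5,0,-3.5,-3.4,0,-0.6,0.5],
    [5,0,0,0,0,0,0],
    [5,2,0,0,0,0,0],
    [5,0,0,0,0,0,0]
  ]
}}

```text
t: 20.48
ee_pos: [571.8, 149.2, 301.7]
orientation: [0.25, -0.66, 0.253, 0.662]
contact_force: [1.3, 0.4, -0.1]
gripper_width: 49.9
```

```bash
python3 - <<'E'
from h import *
delta([572,150,246],48.4)
E
```

```text
shift [ 5.57 -0.1   0.03] turn x -0.03584398340217376
tilt ry,rz [ 0.14 -0.28] pos [571.8 149.2 301.7] F [ 1.3  0.4 -0.1] t 20.475
```

Call:
{"op": "play_rows", "data": {
  "deltas": [
    [5,2.5,-0.1,0,0,0,0],
    [5,2,0,0,0,0,0],
    [5,0.8,0,0,0,0,0],
    [5,0,0,0,0,0,0],
    [0,0,0,0,0,0,0],
    [0,0,0,0,0,0,0],
    [0,0,0,0,0,0,0],
    [0,0,0,0,0,0,0]
  ]
}}

```text
t: 21.48
ee_pos: [573.6, 149.7, 255.9]
orientation: [-0.251, 0.664, -0.249, -0.659]
contact_force: [0.5, -0.3, -1.6]
gripper_width: 17.6
```

```bash
cat > lamp.py <<'E'
from h import *
T=tool(); P=np.array([758,-14.3]); v=T[:2,3]-P; a=np.rad2deg(np.arctan2(v[1],v[0]))%360
print("boom heading",a.round(1),"r",np.hypot(*v).round(1),"y rel tangent",(np.rad2deg(np.arctan2(T[1,1],T[0,1]))-a-90+180)%360-180, "dist plate",np.hypot(*(T[:2,3]-[514,-9.5])).round(1))
delta([508,-12,T[2,3]]); print(ctrl.observe()["gripper_width"])
E
python3 lamp.py
```

```text
boom heading 138.3 r 246.8 y rel tangent 0.2567873951518891 dist plate 170.0
shift [-0.06 16.47 -5.77] turn x None
tilt ry,rz [-0.25  0.31] pos [573.6 149.7 255.9] F [ 0.5 -0.3 -1.6] t 21.475
17.614895172169547
```

Call:
{"op": "play_rows", "data": {
  "deltas": [
    [0,0,2.2,-0.1,-5,0,0],
    [0,0,2.2,-0.1,-5,0,0],
    [0,0,2.2,-0.1,-5,0,0],
    [0,0,2.2,-0.1,-5,0,0]
  ]
}}

```text
t: 21.98
ee_pos: [528.8, 74.8, 255.8]
orientation: [-0.129, 0.699, -0.125, -0.692]
contact_force: [4.5, -1.0, -3.1]
gripper_width: 17.7
```

```bash
python3 lamp.py
```

```text
boom heading 158.7 r 245.9 y rel tangent 0.5738944827479031 dist plate 85.6
shift [-0.05  8.86 -1.12] turn x None
tilt ry,rz [-0.48  0.36] pos [528.8  74.8 255.8] F [ 4.5 -1.  -3.1] t 21.975
17.71440214928252
```

Call:
{"op": "play_rows", "data": {
  "deltas": [
    [0,0,2.2,-0.05,-5,0,0],
    [0,0,2.2,-0.05,-5,0,0],
    [0,0,2.2,-0.05,-5,0,0],
    [0,0,2.2,-0.05,-5,0,0],
    [0,0,0,0,0,0,0]
  ]
}}

```text
t: 22.6
ee_pos: [513.0, -13.6, 255.8]
orientation: [-0.002, 0.713, 0.002, -0.701]
contact_force: [1.3, 0.0, -2.2]
gripper_width: 17.9
```

```bash
python3 lamp.py
```

```text
boom heading 179.8 r 245.0 y rel tangent 0.13158741256631856 dist plate 4.2
shift [-0.01 -0.16  0.5 ] turn x None
tilt ry,rz [-1.    0.29] pos [513.  -13.6 255.8] F [ 1.3  0.  -2.2] t 22.6
17.934045048429166
```

Head over the plate. Release, rise, and check.

Call:
{"op": "play_rows", "data": {
  "deltas": [
    [4.5,0,0,0,0,0,0],
    [4.5,0,0,0,0,0,0],
    [4.5,0,0,0,0,0,0],
    [4.5,0,0,0,0,0,0],
    [4.5,-2,0,0,0,0,0],
    [4.5,-3,0,0,0,0,0],
    [4.5,-4,0,0,0,0,0],
    [4.5,-3,0,0,0,0,0],
    [4.5,0,0,0,0,0,0]
  ]
}}

```text
t: 23.72
ee_pos: [510.5, -12.2, 380.3]
orientation: [-0.002, 0.713, 0.002, -0.701]
contact_force: [1.0, -0.2, -1.0]
gripper_width: 45.0
```

Call:
{"op": "play_rows", "data": {
  "deltas": [
    [4.5,0,0,4,0,0,0],
    [4.5,0,0,5,0,0,0],
    [4.5,0,0,4,0,0,0],
    [4.5,0,0,0,0,0,0]
  ]
}}

```text
t: 24.22
ee_pos: [376.6, -11.6, 374.1]
orientation: [-0.002, 0.711, 0.002, -0.703]
contact_force: [0.4, 0.6, 0.9]
gripper_width: 45.1
```

```bash
python3 - <<'E'
from h import *
c=shot("scene"); t=shot("top"); o=ctrl.observe(); print(o["ee_pos"],o["contact_force"],o["joint_vel"].round(3))
for n,p in [("plate mid",[514,-10,75]),("plate top",[514,-10,120]),("knob top",[513,-13,276]),("bed",[512.6,-10,30])]: print(n,"scene",proj(c,p),"top",proj(t,p))
a=cv2.resize(c["image"][160:360,200:450,::-1],(600,480),interpolation=cv2.INTER_CUBIC); cv2.imwrite("pics/end.png",a)
E
```

```text
[378.21936345 -11.24707995 373.23838614] [-0.81501629 -0.16882678  0.24701311] [-0.009  0.039  0.017 -0.     0.001  0.002]
plate mid scene [317.1 256.3] top [295.2 262. ]
plate top scene [317.2 244.4] top [294.5 259. ]
knob top scene [316.3 199.1] top [293.1 247.1]
bed scene [316.7 267.4] top [295.8 265.4]
```

View pics/end.png

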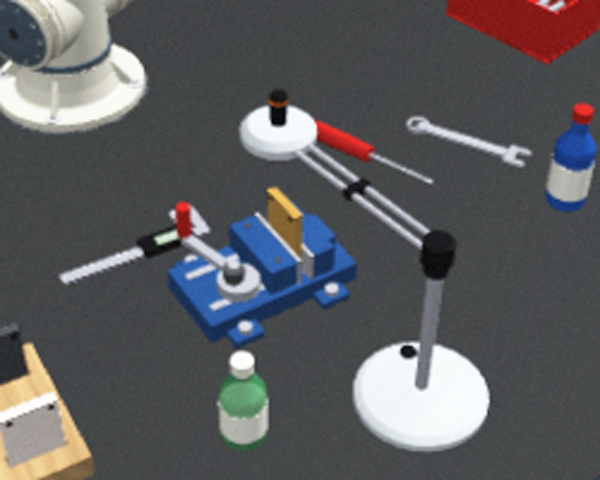

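```bash
python3 -c "
from cell import ctrl
print(ctrl.finish_job())"
```

```text
the job is handed in; nothing more can be done
None
```

The job is handed in at about 24 s of the 61 s allowed. The brass plate is clamped in the vise and the lamp head is over it; no verdict was reported.

- **Plate:** I took the 60 mm brass plate from the middle rack slot; its top face measured 59.5 × 11.9 mm. The larger loose brass plate beside the rack stayed where it was. I lowered the plate until the bed pushed back with about 10 N, then let go. In the last wrist view its centre was within about 2–4 mm of the vise's middle, and it stood upright.
- **Lever:** I pulled it round to about 1.39 rad, where it pushed back with 17 N at its stop. It stayed there after release.
- **Lamp:** The head is about 4 mm from the plate's middle seen from above, by the gripper position at release. In the final scene picture the knob and plate top lie within 1 pixel of where they should be (1 pixel is roughly 3 mm).
- **Other things:** The bench items in the final crop looked unmoved. The crop shows only part of the rack, so the other plates were not fully checked. The arm ended clear, with no contact force beyond sensor noise.

No check failed. The plate's seating height rests on the contact force and that roughly 3 mm picture check, which is coarser than the 2.5 mm allowed. I did not measure it more finely after clamping.

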